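Push a paint tin's carrier round the bend and latch it home at the batch coder

ROBOT

A 6-joint arm with a two-finger parallel gripper is mounted at the origin on the work surface. World frame = base frame: x ahead of the robot, y to its left, z up, the work surface at z = 0. Lengths are in m, angles in rad, forces in N, time in s.
With the tool pointing down it reaches from about 0.35 to 0.775 m from the base axis. Payload 7.3 kg.
Tool frame: the origin (TCP) lies at the very end of the fingers, on their centre line; the grasp point (between the pads) lies 19 mm behind it; z points along the fingers, y is the direction in which the jaws open and shut (so a half turn about z gives the same grasp; the last joint's range is limited). The gripper opens to 92 mm and grips with 3 to 60 N. Pads are 19 mm wide; open, the fingers measure 130 mm over their backs; the gripper's body (75 mm by 190 mm) begins 47 mm behind the grasp point.
Start: joints at [1.062, 0.342, 1.524, -0, 1.275, -0.146], TCP at [0.186, 0.491, 0.227] pointing down, gripper open.
Joint ranges: [-2.53, 2.53], [-0.77, 2.02], [0.04, 2.7], [-1, 4.14], [0.28, 2.66], [-3.11, 3.11]. Speed limits (rad/s): [2.57, 2.57, 3.14, 3.14, 3.14, 3.14].

INTERFACE

Orientations are given as [roll, pitch, yaw] about the fixed x, y, z axes, in that order (R = Rz(yaw) Ry(pitch) Rx(roll)).
In Python, from cell import observe, read_camera, camera_info, hand_in gives the robot as it stands.
- The arm moves only by the tool jog_arm, never from a script. Its argument "rows" is one flat list of numbers, 5 for each row, row after row: the finger opening in mm, from 0 to 91.8, then the shift along the tool's x, y, z in mm, then the turn about the tool's z in degrees. In form: [gripper, tx, ty, tz, roll, gripper, tx, ty, tz, roll, ...]. A call has 1 to 20 rows; each row shifts and turns the commanded pose from where the row before left it, along the tool's axes as they then stand; what a row does not reach is not made up. A row lasts 1/10 s, in which the tool goes at most 50 mm and 8.59 degrees, less where a joint would pass 70% of its speed; a pose out of reach is approached as far as the arm can. A call with a gripper value outside its range is refused whole. The fingers move at their own pace and stop on an object; "grip_force" is the grip in N (left out, the last holds). Time passes only in rows, so rows that do not move let the fingers close. It gives the time, the measured TCP pose, the force and the opening at its end, in the units of the state.
- observe(): the state, without advancing time (a new reading comes with each control period).
- read_camera(name): name is "side" or "top"; returns (picture, depth): 400x640x3 uint8, red, green, blue; 400x640 float32, m along the optical axis (not along the pixel's ray), 0 where there is no reading.
- camera_info(name): a dict with "fx", "fy", "cx", "cy" (pixels), "extrinsics" (4x4, takes a point from camera to world coordinates). Camera axes: x right, y up, looking along -z (the intrinsics and any distortion apply to the point x, -y, -z); pixel columns grow to the right and rows downward; lengths in m; the calibration is good to about 2 mm. A picture is of the moment at which its call begins. camera_info takes no time and is no camera call.
- hand_in(): hands the job in, once; it reports no verdict.
The state is a dict: "time": time; "qpos": joint angles; "qvel": joint speeds; "joint_efforts": joint torques, N m; "tool_pos": TCP position; "tool_rot": TCP orientation; "contact_force": force on the tool from outside, world axes, zero at the start; "torque": the same for the moment, N m; "opening": finger opening in m.
Only numpy, scipy, OpenCV 4.12 (cv2) and the standard library are available. Lean on these libraries where they do the work, as an engineer would, in place of code of your own. Each camera call takes 0.05 s, during which the arm holds its last target. There are 200 camera calls.

TASK

Push the green carrier with its tin along the guide rails, round the bend without jamming it against the rails, and press it gently against the sprung buffer until the brass latch drops into its side notch and holds it; then press the green start button fully down and let go. Push on the carrier only, keep it flat on the bed and do not touch the tin (its label is still wet), and leave the other tins and the blue spare carrier where they are.

Things in the scene. Friction and masses are not known exactly. Their poses are not given: they have to be found in the camera images.
- track: Flat metal bed plate 6 mm thick carrying the guide. Origin: centre of the bend, on the bench. Bed x runs from there towards the buffer. Path of the carrier's middle: the line x = -130 mm (start end at y = -205), travelling +y; from y = 0 an arc of radius 130 mm about the origin to (0, 130); then the line y = 130 mm, travelling +x to the buffer
- outer_rail: Round steel bar 9 mm thick along the outer side of that path, 5 to 14 mm above the bed, its face 38 mm from the path; posts and black knobs behind it reach 41 mm above the bench. Same origin and axes as the bed plate. A carrier pushed askew wedges between the two rails: its force on either should stay under 7 N (2 to 5 N when pushed true)
- inner_rail: The like bar along the inner side of the path, its face 38 mm from it on the straights, 41 mm in the bend. Same origin and axes as the bed plate
- carrier_c (a point): Centre of the green plastic carrier, half-way up, 11 mm above the bed. Long round-ended block 136 x 72 x 22 mm, x axis towards its nose (+68 mm). At its tail a smooth black push pad 36 mm wide, 31 mm high, rear face 74 mm behind this point. Notch 12 mm wide, 12 deep in mid side. With its tin 0.4 to 0.8 kg; slides with friction about 0.45
- tin_c (a point): Centre of the red-banded tin, 66 mm across, 70 mm tall, standing loose between low lips on the carrier, 14 mm ahead of the carrier's middle; its top is 99 mm above the bench
- buffer (a joint): Travel (m) of the black sprung buffer pad at the track's end, 0 = out. Its blue station with latch and coder is clamped anew for each job: home, where the latch drops in, is 38 to 62 mm past the bend's end. The nose meets the pad 9 mm before home: 4.5 N at first, 9 N at home, hard end at 0.0105; drag adds 2 to 8 N. The carrier may press on it with up to 13 N
- latch (a joint): Travel (m) of the brass spring latch (red knob) on the inner side of the second straight, 15 to 21 mm above the bed. 0 = fully out (also at the start). The passing carrier pushes it back 6 to 10 mm (3 to 4 N); it springs out to 0 into the carrier's notch once the carrier has come fully home, and holds it against the buffer
- start_top (a point): Top centre of the green start button, 30 mm across, 70 mm above the bench, on a yellow box 80 x 70 mm inside the bend. Pressed straight down
- start (a joint): Travel (m) of the start button: 0 = up, 0.006 = fully down at 5 N; springs back
- spare_carrier: Blue empty carrier of the same size on the bench; origin under its middle. Leave alone
- tin_yellow: Yellow-banded tin 66 x 70 mm on the bed plate, far side; origin under its middle. Leave alone
- tin_white: White-banded tin 66 x 70 mm on the bench to the right; origin under its middle. Leave alone
- tin_grey: Grey-banded tin 66 x 70 mm on the bench to the right; origin under its middle. Leave alone
There are look-alikes about, which are no part of the job. Of the things that look like the part that bears carrier_c, the middle-sized one is meant. Leave any turquoise look-alike of the part that bears tin_c alone.

How it is judged:
On the way, in this order (a step that is already met when the one before it is completed fails the run):
1. the carrier has come round the bend onto the second straight, lying flat, with its tin (x of carrier_c in the frame of track above 0.01 m and y of carrier_c in the frame of track between 0.125 and 0.135 m and horizontal distance between tin_c and carrier_c below 0.018 m), for 0.05 s.
2. the carrier is home and the latch has dropped into its notch (x of carrier_c in the frame of track above 0.03 m and y of carrier_c in the frame of track between 0.125 and 0.135 m and value of joint buffer above 0.006 m and value of joint latch below 0.003 m), for 0.3 s.
3. the start button is pressed fully down (value of joint start above 0.0045 m), for 0.05 s.
At the end, for the whole second after the job is handed in: the carrier stands on the second straight, held by the latch (out in its notch to 3 mm) against the buffer (pressed in over 6 mm), the tin upright in its place on it, the button up again and all at rest (all of step 2 and angle between the x axis of carrier_c and the x axis of track, either way round below 0.08 rad and horizontal distance between tin_c and carrier_c below 0.018 m and angle between tin_c's own z axis and vertical below 0.05 rad and value of joint start below 0.002 m and linear speed of carrier below 0.01 m/s); the robot touches nothing.
It fails at once if the carrier was jammed against a rail (over 7 N) or rammed into the buffer (over 13 N) (contact force between carrier and outer_rail above 7 N or contact force between carrier and inner_rail above 7 N or contact force between carrier and buffer above 13 N).
It fails at once if the robot touched the tin (contact force between any of the fingers, the arm and tin above 0.5 N).
It fails at once if the carrier was lifted or tipped (z of carrier_c in the frame of track above 0.025 m or angle between carrier_c's own z axis and vertical above 0.12 rad).
It fails at once if the button was pressed before the carrier was latched home (value of joint start above 0.003 m and (x of carrier_c in the frame of track below 0.03 m or value of joint buffer below 0.006 m)).
It fails at once if another tin or the spare carrier was disturbed (distance of any of spare_carrier, tin_yellow, tin_white, tin_grey from where it was at the start of the episode above 0.015 m).
It also fails if it takes over 72 s, if anything falls off the work surface, if the arm or the gripper's body presses on something with over 40 N, if the wrist force passes 120 N, or if a joint passes its speed limit or range.

## Working session

There is one attempt and no reset: what is moved stays moved. The work goes in short steps, Python scripts to look and compute and a tool call to move; the robot and the scene stay as the last step left them, time stands still between calls to the robot, and variables do not carry over. Pictures are saved under pics/ and viewed, about 8 in all and at most 12, crops included, and the job is handed in when it is done.

Besides the shell and the picture viewer there is one more tool, called after ">>>" by a JSON object that holds its "api" and its "payload", one argument or row to a line. jog_arm: Moves the arm, as the interface text tells. Its arguments: {"type":"object","properties":{"rows":{"type":"array","items":{"type":"number"}},"grip_force":{"type":"number"}},"required":["rows"]}

```bash
mkdir -p pics; ls; cat > h.py <<'E'
import numpy as np, cv2
from cell import observe, read_camera, camera_info, hand_in
def snap(n,f):
    p,d=read_camera(n); cv2.imwrite(f'pics/{f}.png',p[:,:,::-1]); np.save(f'pics/{f}.npy',d); return p,d
def world(n,u,v,d):
    c=camera_info(n); E=np.array(c['extrinsics'])
    P=np.array([(u-c['cx'])/c['fx']*d,-(v-c['cy'])/c['fy']*d,-d,1.0]); return (E@P)[:3]
def atz(n,u,v,z):
    a=world(n,u,v,0.0001);b=world(n,u,v,1.0); t=(z-a[2])/(b[2]-a[2]); return a+t*(b-a)
E
python3 - <<'E'
from h import *
snap('top','t0');snap('side','s0')
for n in('top','side'):print(camera_info(n))
print(observe())
E
```

```text
pics
{'fx': 438.8245285432118, 'fy': 438.8245285432118, 'cx': 328.42751836547507, 'cy': 193.21997267804014, 'extrinsics': array([[ 3.43668754e-04,  9.76658767e-01, -2.14796495e-01,
         1.82642863e-01],
       [-9.99994726e-01,  1.02932507e-03,  3.08027563e-03,
         2.49913617e-02],
       [ 3.22947362e-03,  2.14794304e-01,  9.76653970e-01,
         1.42771019e+00],
       [ 0.00000000e+00,  0.00000000e+00,  0.00000000e+00,
         1.00000000e+00]])}
{'fx': 380.47678080628634, 'fy': 380.47678080628634, 'cx': 318.257211857504, 'cy': 201.4141601241227, 'extrinsics': array([[ 0.74009075,  0.42798163, -0.51874599, -0.07064949],
       [-0.67247563,  0.4635186 , -0.57699829, -0.60724386],
       [-0.00649626,  0.77587514,  0.63085305,  0.76726261],
       [ 0.        ,  0.        ,  0.        ,  1.        ]])}
{'time': 0.1, 'qpos': array([ 1.06203667e+00,  3.42664174e-01,  1.52492286e+00,  3.87393381e-06,
        1.27539562e+00, -1.45999211e-01]), 'qvel': array([ 0.00085142, -0.00143116, -0.00215357, -0.00027451, -0.00184229,
        0.00102252]), 'joint_efforts': array([ 2.28843135e-03, -4.32001591e+01, -2.44694424e+01,  7.20617571e-02,
        5.26789168e-02, -4.98799568e-05]), 'tool_pos': array([0.18609882, 0.4905219 , 0.22610821]), 'tool_rot': array([-3.14021799e+00, -2.05883117e-04,  2.77883093e+00]), 'contact_force': array([-0.40059978,  0.17796949,  0.11323689]), 'torque': array([-0.01854692, -0.01089571, -0.02749953]), 'opening': 0.09159646238145765}
```

View pics/t0.png

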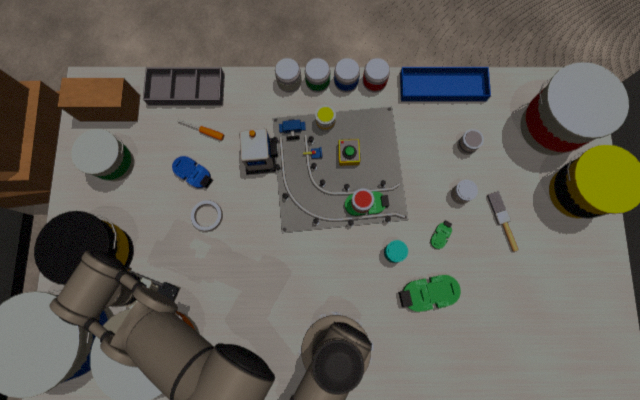

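View pics/s0.png

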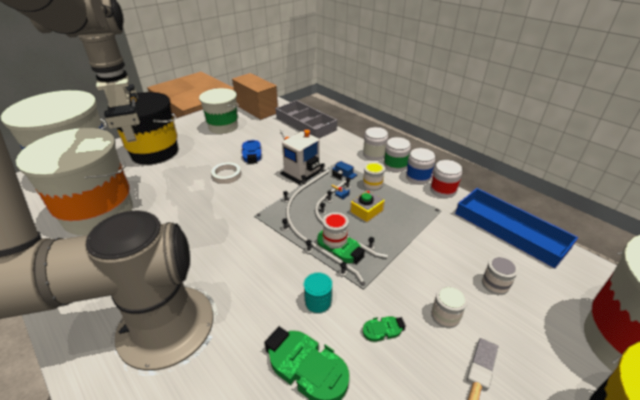

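The track is in the middle of the top view: the carrier with the red tin is at (362,203), its tail faces right, and the path runs left and then up to the buffer at (292,127). Next I'll enlarge that area.

```bash
python3 - <<'E'
from h import *
im=[read_camera('top') for _ in range(6)]
p=np.mean([i[0].astype(float) for i in im],0).astype(np.uint8)
ds=np.array([i[1] for i in im]); ds[ds==0]=np.nan; d=np.nanmedian(ds,0); np.save('pics/dtop.npy',d)
np.save('pics/ptop.npy',p)
c=p[95:240,255:425,::-1]
c=cv2.resize(c,None,fx=4.5,fy=4.0,interpolation=cv2.INTER_CUBIC) if 0 else cv2.resize(c,None,fx=4,fy=4,interpolation=cv2.INTER_CUBIC)
for k in range(0,170,10):
    cv2.line(c,(k*4,0),(k*4,6 if k%50 else 14),(255,255,255),1)
for k in range(0,145,10):
    cv2.line(c,(0,k*4),(6 if k%50 else 14,k*4),(255,255,255),1)
cv2.imwrite('pics/c0.png',c)
for n,(u,v) in dict(bl=(275,112),br=(393,108),tr=(407,218),tl=(283,231),btn=(349,152),tin=(362,200)).items():
    dd=np.nanmedian(d[v-2:v+3,u-2:u+3]); print(n,world('top',u,v,dd).round(4), atz('top',u,v,.006).round(4))
E
```

```text
bl [7.85e-01 2.06e-01 3.00e-04] [0.7826 0.2053 0.006 ]
br [ 0.8002 -0.204   0.0011] [ 0.7981 -0.2033  0.006 ]
tr [ 0.4127 -0.2374  0.0042] [ 0.4124 -0.2371  0.006 ]
tl [0.3694 0.1684 0.0054] [0.3693 0.1683 0.006 ]
btn [ 0.6167 -0.0456  0.0738] [ 0.6384 -0.0491  0.006 ]
tin [ 0.4532 -0.0829  0.1003] [ 0.4725 -0.0905  0.006 ]
```

View pics/c0.png

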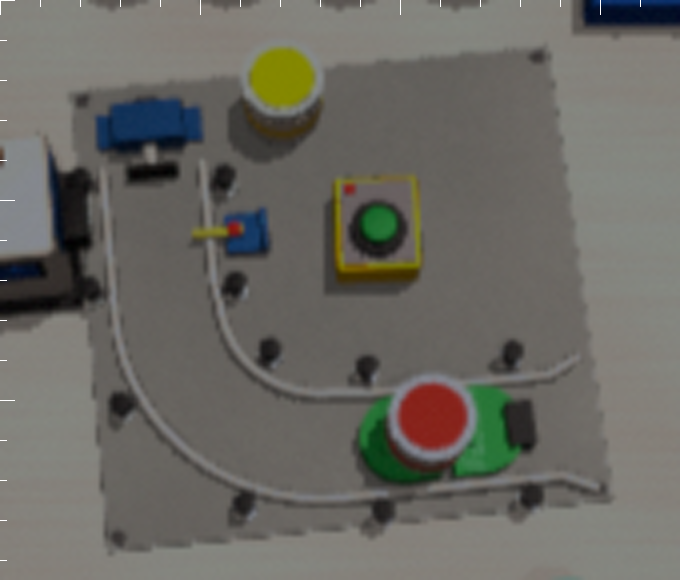

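The crop shows the track clearly. The carrier's push pad is at crop (520,425), the buffer pad at (152,172), the latch at (210,232) and the button at (378,224). I'll fit the track pose to the rail points I read off.

```bash
cat > fit.py <<'E'
from h import *
from scipy.optimize import least_squares
O=[(103,180),(108,250),(118,340),(150,408),(205,463),(262,492),(310,499),(400,493),(480,482),(555,474)]
I=[(203,170),(209,230),(214,285),(235,340),(268,373),(315,394),(400,388),(500,378),(540,374)]
def px(q): return (q[0]+.5)/4-.5+255,(q[1]+.5)/4-.5+95
p=np.load('pics/ptop.npy').astype(np.float32).mean(2); 
def sub(P,t):
    c,s=np.cos(t[2]),np.sin(t[2]); d=P[:,:2]-t[:2]; return np.c_[c*d[:,0]+s*d[:,1],-s*d[:,0]+c*d[:,1]]
def off(L): # signed distance from path, + outward
    x,y=L.T
    return np.where((x>0)&(y>0),y-130e-3,np.where(y<0,-x-.13,np.hypot(x,y)-.13))
PO=np.array([atz('top',*px(q),.0175) for q in O]);PI=np.array([atz('top',*px(q),.0175) for q in I])
def res(t):
    Li=sub(PI,t); b=(Li[:,0]<0)&(Li[:,1]>0)
    return np.r_[off(sub(PO,t))-.0425,off(Li)+np.where(b,.0455,.0425)]
r=least_squares(res,[.57,.0,.05],loss='soft_l1',f_scale=.002)
print(r.x,(res(r.x)*1e3).round(1))
np.save('track.npy',r.x)
def loc(q,z): print((1e3*sub(np.array([atz('top',*px(q),z)]),r.x)[0]).round(1),end=' ')
for n,q,z in [('tin',(432,414),.099),('padtop near',(505,403),.037),('pad rearL',(533,403),.037),('pad rearR',(537,444),.037),('pad L',(508,447),.037),('btn',(378,222),.07),('buf face',(152,179),.03),('bufL',(130,180),.03),('latch',(195,233),.024),('latchknob',(235,229),.035),('ytin',(282,79),.076),
 ('station corner low left',(85,300),.05),('black box upper',(88,172),.06),('box corner topleft lower',(55,262),.13)]:
    print(n,end=' ');loc(q,z);print()
d=np.load('pics/dtop.npy')
for u,v in [(262,150),(272,150),(275,140),(290,123),(385,200),(292,138)]: print(u,v,world('top',u,v,d[v,u]).round(3))
E
python3 fit.py
```

```text
[ 0.57829105 -0.00179038  0.11429506] [-0.3  1.1  1.1 -0.9 -0.4  1.4  0.3  1.1 -0.6 -0.2 -0.1  0.3  1.1 -2.2
 -3.5  0.9 -0.7  0.2  0.6]
tin [-127.6  -69.1] 
padtop near [-113.  -135.7] 
pad rearL [-115.5 -158.2] 
pad rearR [-149.4 -156.6] 
pad L [-149.2 -133. ] 
btn [ 40.5 -49.4] 
buf face [112.  130.5] 
bufL [113.2 148.9] 
latch [62.8 99.6] 
latchknob [59.  66.1] 
ytin [169.4  14.2] 
station corner low left [  7.9 193.7] 
black box upper [113.1 180.8] 
box corner topleft lower [ 17.6 206.9] 
262 150 [0.604 0.226 0.133]
272 150 [0.621 0.202 0.08 ]
275 140 [0.669 0.198 0.041]
290 123 [0.728 0.15  0.041]
385 200 [ 0.467 -0.163  0.035]
292 138 [0.679 0.143 0.03 ]
```

Track pose: (0.578, -0.002), 0.114 rad. The carrier's pad rear is at y≈-157, and home is about x≈53. The fingers will be closed with tool x forward, so the ±95 mm gripper body sweeps sideways. I'll use the depth cloud to check clearance to the station box.

```bash
cat > cloud.py <<'E'
from h import *
T=np.load('track.npy')
def cloud(n,d):
    c=camera_info(n);E=np.array(c['extrinsics']);v,u=np.mgrid[:400,:640]
    P=np.stack([(u-c['cx'])/c['fx']*d,-(v-c['cy'])/c['fy']*d,-d],-1)@E[:3,:3].T+E[:3,3]
    w=P[...,:2]-T[:2];cc,s=np.cos(T[2]),np.sin(T[2])
    return np.stack([cc*w[...,0]+s*w[...,1],-s*w[...,0]+cc*w[...,1],P[...,2]],-1)*1e3
E
python3 - <<'E'
from cloud import *
for n,f in(('top','dtop'),('side','s0')):
    L=cloud(n,np.load(f'pics/{f}.npy')).reshape(-1,3);x,y,z=L.T
    for lo,hi in((60,85),(85,110),(110,128),(128,200)):
        m=(z>lo)&(z<hi)&(abs(x-50)<120)&(y>150)&(y<290)
        if m.sum(): print(n,lo,m.sum(),'x',np.percentile(x[m],[1,5,50,99]).round(),'y',np.percentile(y[m],[1,5,50,99]).round())
    for nm,m in dict(pad=(z>30)&(z<45)&(x>-160)&(x<-100)&(y<-125)&(y>-175),btn=(z>62)&(z<80)&(abs(x-40)<25)&(abs(y+49)<25),buf=(z>20)&(z<45)&(x>95)&(x<122)&(abs(y-130)<25),latch=(z>25)&(z<60)&(abs(x-60)<22)&(y>50)&(y<115)).items():
        if m.sum():print(n,nm,m.sum(),L[m].min(0).round(),np.median(L[m],0).round(),L[m].max(0).round())
E
```

```text
top 60 153 x [ 21.  24.  61. 100.] y [182. 183. 197. 287.]
top 85 78 x [ 20.  20.  21. 102.] y [203. 203. 230. 289.]
top 110 106 x [ 20.  20.  24. 123.] y [203. 204. 238. 287.]
top 128 825 x [ 26.  29.  72. 121.] y [205. 209. 246. 289.]
top pad 90 [-157. -157.   30.] [-132. -144.   38.] [-103. -125.   41.]
top btn 144 [ 15. -72.  62.] [ 35. -50.  67.] [ 60. -29.  77.]
top buf 34 [117. 108.  20.] [119. 125.  31.] [122. 152.  35.]
top latch 28 [56. 60. 25.] [60. 76. 27.] [ 64. 101.  33.]
side 60 281 x [ 22.  24.  52. 121.] y [180. 181. 204. 286.]
side 85 233 x [ 21.  22.  34. 118.] y [201. 202. 206. 285.]
side 110 196 x [ 20.  22.  29. 121.] y [201. 202. 208. 286.]
side 128 421 x [ 26.  29.  74. 121.] y [202. 206. 241. 285.]
side pad 113 [-150. -158.   30.] [-133. -147.   37.] [-111. -128.   40.]
side btn 120 [ 18. -72.  63.] [ 34. -56.  68.] [ 56. -29.  77.]
side buf 25 [118. 106.  20.] [120. 130.  27.] [122. 147.  33.]
side latch 27 [55. 57. 25.] [62. 70. 27.] [68. 97. 32.]
```

>>> {"api": "jog_arm", "payload": {
  "rows": [0,-38,-18,0,0,0,-38,-18,0,0,0,-38,-18,0,0,0,-38,-18,0,0,0,-38,-18,0,0,0,-38,-18,0,0,0,-38,-18,0,0,0,-38,-18,0,0,0,-19,-37.5,0,0,0,-19,-37.5,0,0,0,-19,-37.5,0,0,0,-19,-37.5,0,0,0,-19,-37.5,0,0,0,-19,-37.5,0,0,0,-19,-37.5,0,0,0,-19,-37.5,0,0,0,-19,-37.5,0,0,0,-19,-37.5,0,0,0,-19,-37.5,0,0],
  "grip_force": 20
}}

```text
time: 2.3
tool_pos: [0.4683, -0.2133, 0.2268]
tool_rot: [3.141, 0.0, 2.779]
contact_force: [1.4, -0.6, 1.0]
opening: 0.0005
```

>>> {"api": "jog_arm", "payload": {
  "rows": [0,0,0,0,8,0,0,0,0,8,0,0,0,0,8,0,0,0,0,8,0,0,0,0,8,0,0,0,0,8,0,0,0,0,8,0,0,0,0,6.7,0,0,0,0,0]
}}

```text
time: 3.2
tool_pos: [0.4684, -0.2114, 0.2267]
tool_rot: [3.142, -0.0, 1.684]
contact_force: [-0.6, 0.7, -0.2]
opening: 0.0006
```

```bash
cat > st.py <<'E'
from h import *
T=np.load('track.npy')
def state():
    o=observe();p=np.array(o['tool_pos']);w=p[:2]-T[:2];c,s=np.cos(T[2]),np.sin(T[2]);psi=o['tool_rot'][2]
    R=np.array([[np.cos(psi),np.sin(psi)],[np.sin(psi),-np.cos(psi)]])
    L=np.array([c*w[0]+s*w[1],-s*w[0]+c*w[1]])*1e3; f=o['contact_force']
    return o,L,p[2]*1e3,np.degrees(psi-T[2]),R@f[:2],f[2]
if __name__=='__main__':
    o,L,z,a,f,fz=state();print('t %.2f local'%o['time'],L.round(2),'z %.1f yaw %.2f'%(z,a),'ftool',f.round(2),'fz %.2f'%fz,'tq',o['torque'].round(2),'open %.4f'%o['opening'],'rp',np.array(o['tool_rot'][:2]).round(4))
E
python3 st.py
```

```text
t 3.20 local [-133.08 -195.76] z 226.7 yaw 89.91 ftool [ 0.74 -0.52] fz -0.21 tq [-0.06  0.02 -0.03] open 0.0006 rp [ 3.1416e+00 -1.0000e-04]
```

>>> {"api": "jog_arm", "payload": {
  "rows": [0,0,2,40,0,0,0,0,40,0,0,0,0,40,0,0,0,0,40,0,0,0,0,30,0,0,0,0,14.7,0,0,0,0,0,0,0,0,0,0,0]
}}

```text
time: 4.0
tool_pos: [0.4707, -0.2115, 0.0223]
tool_rot: [3.141, 0.0, 1.686]
contact_force: [0.3, -0.5, 0.6]
opening: 0.0009
```

```bash
python3 st.py; python3 - <<'E'
from h import *
p,d=snap('top','t1');q,_=snap('side','s1')
a=cv2.resize(p[150:240,330:430,::-1],None,fx=4,fy=4,interpolation=cv2.INTER_CUBIC)
b=cv2.resize(q[190:290,280:380,::-1],None,fx=3.6,fy=3.6,interpolation=cv2.INTER_CUBIC)
cv2.imwrite('pics/c1.png',np.hstack([a,b]))
E
```

```text
t 4.00 local [-130.79 -196.03] z 22.3 yaw 90.07 ftool [-0.53  0.23] fz 0.62 tq [-0.07  0.01  0.03] open 0.0009 rp [3.1413e+00 1.0000e-04]
```

View pics/c1.png

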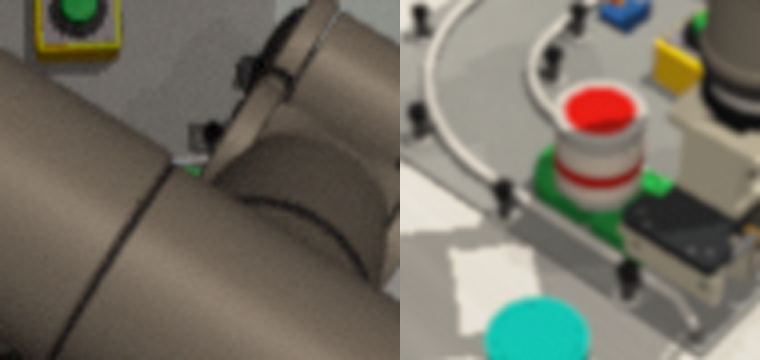

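The side view shows the gripper behind the pad, clear of the tin and rails. I'll approach until contact.

>>> {"api": "jog_arm", "payload": {
  "rows": [0,5,0,0,0,0,5,0,0,0,0,5,0,0,0,0,5,0,0,0,0,2,0,0,0,0,2,0,0,0,0,2,0,0,0,0,2,0,0,0,0,2,0,0,0,0,2,0,0,0,0,2,0,0,0]
}}

```text
time: 5.2
tool_pos: [0.4667, -0.1777, 0.022]
tool_rot: [3.141, 0.001, 1.684]
contact_force: [0.1, -1.8, -1.1]
opening: 0.0003
```

```bash
python3 st.py; cat > plan.py <<'E'
# plan rows: two guided points at +-a from carrier middle run on the path
import sys; from st import *
a=32.; D=83.5; Rb=float(130.5)
def path(s): # s=0 at bend start
    Lb=130*np.pi/2
    if s<0: return np.array([-130,s])
    if s<Lb: th=s/130; r=130+(Rb-130)*min(1,s/20,(Lb-s)/20); return np.array([-r*np.cos(th),r*np.sin(th)])
    return np.array([s-Lb,130.])
def tool(s):
    n,t=path(s+a),path(s-a); h=(n-t)/np.linalg.norm(n-t); m=(n+t)/2
    return m-D*h, np.degrees(np.arctan2(h[1],h[0])), m
if __name__=='__main__':
    s0,s1,ds=map(float,sys.argv[1:4]); ss=np.arange(s0,s1+.01,ds)
    p0,y0,_=tool(s0)
    for s in ss[1:]:
        p,y,m=tool(s); th=np.radians(y0); d=p-p0
        print('s %.0f m %s tool %s yaw %.1f :'%(s,m.round(1),p.round(1),y), '0, %.1f, %.1f, 0, %.1f,'%(d@[np.cos(th),np.sin(th)], d@[np.sin(th),-np.cos(th)], y0-y)); p0,y0=p,y
E
python3 plan.py -90 290 5 | awk '{print}' | sed -n '1,90p'
```

```text
t 5.20 local [-130.9  -162.07] z 22.0 yaw 89.96 ftool [-1.82 -0.07] fz -1.12 tq [-0.58  0.01  0.01] open 0.0003 rp [3.1411e+00 6.0000e-04]
s -85 m [-130.  -85.] tool [-130.  -168.5] yaw 90.0 : 0, 5.0, -0.0, 0, 0.0,
s -80 m [-130.  -80.] tool [-130.  -163.5] yaw 90.0 : 0, 5.0, -0.0, 0, 0.0,
s -75 m [-130.  -75.] tool [-130.  -158.5] yaw 90.0 : 0, 5.0, -0.0, 0, 0.0,
s -70 m [-130.  -70.] tool [-130.  -153.5] yaw 90.0 : 0, 5.0, -0.0, 0, 0.0,
s -65 m [-130.  -65.] tool [-130.  -148.5] yaw 90.0 : 0, 5.0, -0.0, 0, 0.0,
s -60 m [-130.  -60.] tool [-130.  -143.5] yaw 90.0 : 0, 5.0, -0.0, 0, 0.0,
s -55 m [-130.  -55.] tool [-130.  -138.5] yaw 90.0 : 0, 5.0, -0.0, 0, 0.0,
s -50 m [-130.  -50.] tool [-130.  -133.5] yaw 90.0 : 0, 5.0, -0.0, 0, 0.0,
s -45 m [-130.  -45.] tool [-130.  -128.5] yaw 90.0 : 0, 5.0, -0.0, 0, 0.0,
s -40 m [-130.  -40.] tool [-130.  -123.5] yaw 90.0 : 0, 5.0, -0.0, 0, 0.0,
s -35 m [-130.  -35.] tool [-130.  -118.5] yaw 90.0 : 0, 5.0, -0.0, 0, 0.0,
s -30 m [-130.  -30.] tool [-130.  -113.5] yaw 90.0 : 0, 5.0, 0.0, 0, -0.0,
s -25 m [-130.  -25.] tool [-130.  -108.5] yaw 90
[... 4067 characters left out ...]
 ] tool [-42.7 130. ] yaw 0.0 : 0, 5.0, 0.0, 0, 0.0,
s 250 m [ 45.8 130. ] tool [-37.7 130. ] yaw 0.0 : 0, 5.0, 0.0, 0, 0.0,
s 255 m [ 50.8 130. ] tool [-32.7 130. ] yaw 0.0 : 0, 5.0, 0.0, 0, 0.0,
s 260 m [ 55.8 130. ] tool [-27.7 130. ] yaw 0.0 : 0, 5.0, 0.0, 0, 0.0,
s 265 m [ 60.8 130. ] tool [-22.7 130. ] yaw 0.0 : 0, 5.0, 0.0, 0, 0.0,
s 270 m [ 65.8 130. ] tool [-17.7 130. ] yaw 0.0 : 0, 5.0, 0.0, 0, 0.0,
s 275 m [ 70.8 130. ] tool [-12.7 130. ] yaw 0.0 : 0, 5.0, 0.0, 0, 0.0,
s 280 m [ 75.8 130. ] tool [ -7.7 130. ] yaw 0.0 : 0, 5.0, 0.0, 0, 0.0,
s 285 m [ 80.8 130. ] tool [ -2.7 130. ] yaw 0.0 : 0, 5.0, 0.0, 0, 0.0,
s 290 m [ 85.8 130. ] tool [  2.3 130. ] yaw 0.0 : 0, 5.0, 0.0, 0, 0.0,
```

Contact was made with about 2 N. I'll push along the first straight.

>>> {"api": "jog_arm", "payload": {
  "rows": [0,2.5,0,0,0,0,2.5,0,0,0,0,2.5,0,0,0,0,2.5,0,0,0,0,2.5,0,0,0,0,2.5,0,0,0,0,2.5,0,0,0,0,2.5,0,0,0,0,2.5,0,0,0,0,2.5,0,0,0,0,2.5,0,0,0,0,2.5,0,0,0,0,2.5,0,0,0,0,2.5,0,0,0,0,2.5,0,0,0,0,2.5,0,0,0,0,2.5,0,0,0,0,2.5,0,0,0,0,2.5,0,0,0,0,2.5,0,0,0]
}}

```text
time: 7.2
tool_pos: [0.4609, -0.1276, 0.022]
tool_rot: [3.141, -0.0, 1.685]
contact_force: [-0.3, -4.3, -0.2]
opening: 0.0004
```

```bash
python3 st.py; python3 - <<'E'
from h import *
q,_=snap('side','s2')
b=cv2.resize(q[170:290,260:380,::-1],None,fx=5,fy=5,interpolation=cv2.INTER_CUBIC)
cv2.imwrite('pics/c2.png',b)
E
python3 plan.py -32 18 2.5 | sed 's/.*yaw/yaw/'
```

```text
t 7.20 local [-130.98 -111.58] z 22.0 yaw 89.97 ftool [-4.28 -0.79] fz -0.18 tq [-0.65 -0.02  0.06] open 0.0004 rp [ 3.1415e+00 -1.0000e-04]
yaw 90.0 : 0, 2.5, 0.0, 0, -0.0,
yaw 90.0 : 0, 2.5, -0.0, 0, 0.0,
yaw 90.0 : 0, 2.5, -0.0, 0, 0.1,
yaw 89.9 : 0, 2.5, -0.1, 0, 0.1,
yaw 89.7 : 0, 2.5, -0.1, 0, 0.1,
yaw 89.6 : 0, 2.5, -0.2, 0, 0.2,
yaw 89.3 : 0, 2.5, -0.2, 0, 0.2,
yaw 89.1 : 0, 2.5, -0.3, 0, 0.3,
yaw 88.7 : 0, 2.5, -0.4, 0, 0.4,
yaw 88.3 : 0, 2.5, -0.4, 0, 0.4,
yaw 87.8 : 0, 2.5, -0.5, 0, 0.5,
yaw 87.3 : 0, 2.5, -0.5, 0, 0.5,
yaw 86.8 : 0, 2.5, -0.6, 0, 0.5,
yaw 86.2 : 0, 2.5, -0.7, 0, 0.6,
yaw 85.6 : 0, 2.5, -0.7, 0, 0.6,
yaw 84.9 : 0, 2.5, -0.8, 0, 0.7,
yaw 84.2 : 0, 2.5, -0.9, 0, 0.7,
yaw 83.5 : 0, 2.5, -0.9, 0, 0.8,
yaw 82.7 : 0, 2.5, -1.0, 0, 0.8,
yaw 81.8 : 0, 2.5, -1.1, 0, 0.8,
```

View pics/c2.png

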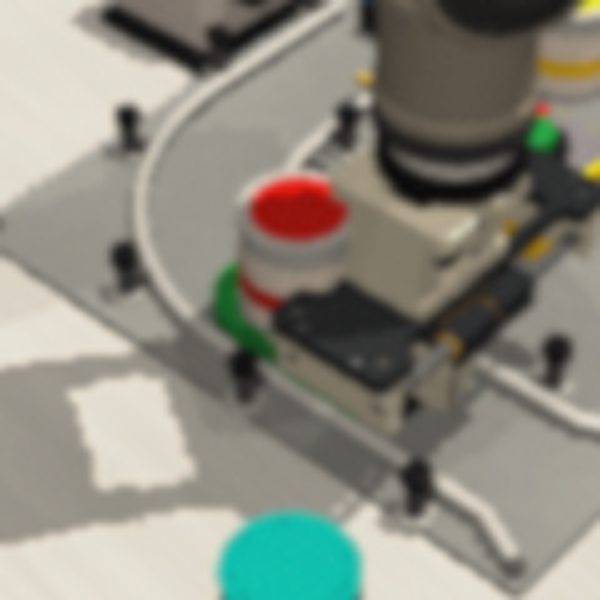

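The carrier is sliding true at 4 N, and the tin is upright with its top at side pixel (320,212). I'll enter the bend.

```bash
python3 - <<'E'
from h import *; from fit import sub
t=np.load('track.npy'); print(sub(np.array([atz('side',319.6,211.4,.099)]),t)*1e3)
E
```

```text
[ 0.57829105 -0.00179038  0.11429506] [-0.3  1.1  1.1 -0.9 -0.4  1.4  0.3  1.1 -0.6 -0.2 -0.1  0.3  1.1 -2.2
 -3.5  0.9 -0.7  0.2  0.6]
tin [-127.6  -69.1] 
padtop near [-113.  -135.7] 
pad rearL [-115.5 -158.2] 
pad rearR [-149.4 -156.6] 
pad L [-149.2 -133. ] 
btn [ 40.5 -49.4] 
buf face [112.  130.5] 
bufL [113.2 148.9] 
latch [62.8 99.6] 
latchknob [59.  66.1] 
ytin [169.4  14.2] 
station corner low left [  7.9 193.7] 
black box upper [113.1 180.8] 
box corner topleft lower [ 17.6 206.9] 
262 150 [0.604 0.226 0.133]
272 150 [0.621 0.202 0.08 ]
275 140 [0.669 0.198 0.041]
290 123 [0.728 0.15  0.041]
385 200 [ 0.467 -0.163  0.035]
292 138 [0.679 0.143 0.03 ]
[[-127.88841312  -13.79598537]]
```

>>> {"api": "jog_arm", "payload": {
  "rows": [0,2.5,0,0,0,0,2.5,0,0,0,0,2.5,0,0,0,0,2.5,-0.1,0,0.1,0,2.5,-0.1,0,0.1,0,2.5,-0.2,0,0.2,0,2.5,-0.2,0,0.2,0,2.5,-0.3,0,0.3,0,2.5,-0.4,0,0.4,0,2.5,-0.4,0,0.4,0,2.5,-0.5,0,0.5,0,2.5,-0.5,0,0.5]
}}

```text
time: 8.45
tool_pos: [0.4551, -0.098, 0.022]
tool_rot: [3.141, 0.0, 1.637]
contact_force: [0.6, -4.7, 1.7]
opening: 0.0005
```

```bash
python3 st.py
```

```text
t 8.45 local [-133.37  -81.57] z 22.0 yaw 87.22 ftool [-4.71  0.25] fz 1.75 tq [-0.77  0.02 -0.03] open 0.0005 rp [3.1414 0.    ]
```

>>> {"api": "jog_arm", "payload": {
  "rows": [0,2.5,-0.6,0,0.8,0,2.5,-0.7,0,0.8,0,2.5,-0.8,0,0.8,0,2.5,-0.9,0,0.8,0,2.5,-0.9,0,0.8,0,2.5,-1,0,0.9,0,2.5,-1.1,0,0.9,0,2.5,-1.1,0,0.9,0,2.5,-1.2,0,1,0,2.5,-1.3,0,1,0,2.5,-1.4,0,1.1,0,2.5,-1.5,0,1.1]
}}

```text
time: 9.65
tool_pos: [0.4429, -0.0676, 0.022]
tool_rot: [-3.141, -0.0, 1.446]
contact_force: [-0.1, -4.3, 0.9]
opening: 0.0003
```

```bash
cat >> st.py <<'E'
    from plan import tool
    from scipy.optimize import minimize_scalar
    s=minimize_scalar(lambda s:((tool(s)[0]-L)**2).sum(),bounds=(-100,290),method='bounded').x
    P,y,m=tool(s); h=np.radians(a); print('s %.1f lateral err(right+) %.2f yaw err %.2f'%(s,(L-P)@[np.sin(h),-np.cos(h)],a-y))
E
python3 st.py
```

```text
t 9.65 local [-142.04  -49.98] z 22.0 yaw 76.27 ftool [-4.26  0.42] fz 0.92 tq [-0.74  0.17  0.1 ] open 0.0003 rp [-3.1414e+00 -1.0000e-04]
s 32.2 lateral err(right+) 0.24 yaw err 0.03
```

>>> {"api": "jog_arm", "payload": {
  "rows": [0,2.5,-1.6,0,1.1,0,2.5,-1.6,0,1.1,0,2.5,-1.6,0,1.2,0,2.5,-1.7,0,1.2,0,2.5,-1.7,0,1.2,0,2.5,-1.6,0,1.1,0,2.5,-1.6,0,1.1,0,2.5,-1.6,0,1.1,0,2.5,-1.6,0,1.1,0,2.5,-1.6,0,1.1]
}}

```text
time: 10.65
tool_pos: [0.4324, -0.0398, 0.022]
tool_rot: [-3.141, -0.0, 1.248]
contact_force: [-1.0, -3.8, 1.3]
opening: 0.0006
```

```bash
python3 st.py
```

```text
t 10.65 local [-149.28  -21.14] z 22.0 yaw 64.97 ftool [-3.88  0.26] fz 1.25 tq [-0.74  0.3   0.01] open 0.0006 rp [-3.1414e+00 -1.0000e-04]
s 57.5 lateral err(right+) 0.72 yaw err 0.33
```

>>> {"api": "jog_arm", "payload": {
  "rows": [0,2.5,-1.7,0,1.2,0,2.5,-1.7,0,1.2,0,2.5,-1.7,0,1.2,0,2.4,-1.6,0,1.1,0,2.4,-1.6,0,1.1,0,2.4,-1.6,0,1.1,0,2.4,-1.6,0,1.1,0,2.4,-1.6,0,1.1,0,2.4,-1.6,0,1.1,0,2.4,-1.6,0,1.1,0,2.4,-1.6,0,1.1,0,2.4,-1.6,0,1.1]
}}

```text
time: 11.85
tool_pos: [0.4268, -0.0053, 0.022]
tool_rot: [-3.141, -0.0, 1.013]
contact_force: [-2.4, -3.4, 2.0]
opening: 0.0003
```

```bash
python3 st.py;python3 - <<'E'
from h import *
q,_=snap('side','s3')
b=cv2.resize(q[150:270,240:360,::-1],None,fx=5,fy=5,interpolation=cv2.INTER_CUBIC)
cv2.imwrite('pics/c3.png',b)
E
```

```text
t 11.85 local [-150.9    13.77] z 22.0 yaw 51.47 ftool [-4.17 -0.28] fz 2.00 tq [-0.65  0.43 -0.01] open 0.0003 rp [-3.1413 -0.    ]
s 87.6 lateral err(right+) 0.08 yaw err 0.10
```

View pics/c3.png

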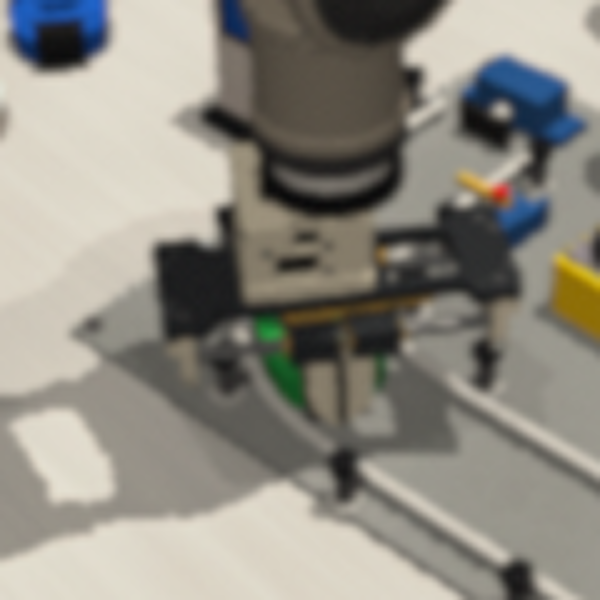

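The side view shows the fingers flush behind the carrier mid-bend, with the body ends clear of the rails.

>>> {"api": "jog_arm", "payload": {
  "rows": [0,2.4,-1.6,0,1.1,0,2.4,-1.5,0,1.1,0,2.4,-1.6,0,1.1,0,2.4,-1.5,0,1.1,0,2.4,-1.6,0,1.1,0,2.4,-1.6,0,1.1,0,2.4,-1.5,0,1.1,0,2.4,-1.6,0,1.1,0,2.4,-1.5,0,1.1,0,2.4,-1.6,0,1.1,0,2.4,-1.6,0,1.1,0,2.4,-1.5,0,1.1,0,2.4,-1.6,0,1.1,0,2.4,-1.6,0,1.1]
}}

```text
time: 13.3
tool_pos: [0.4311, 0.0344, 0.022]
tool_rot: [-3.141, 0.0, 0.744]
contact_force: [-2.2, -2.3, 0.6]
opening: 0.0006
```

```bash
python3 st.py
```

```text
t 13.30 local [-142.13   52.79] z 22.0 yaw 36.07 ftool [-3.15  0.24] fz 0.60 tq [-0.42  0.52  0.05] open 0.0006 rp [-3.1414  0.    ]
s 122.0 lateral err(right+) 0.01 yaw err -0.14
```

>>> {"api": "jog_arm", "payload": {
  "rows": [0,2.4,-1.6,0,1.1,0,2.4,-1.5,0,1.1,0,2.4,-1.6,0,1.1,0,2.4,-1.5,0,1,0,2.4,-1.6,0,1.1,0,2.4,-1.6,0,1.1,0,2.4,-1.5,0,1.1,0,2.4,-1.6,0,1.1,0,2.4,-1.5,0,1.1,0,2.4,-1.6,0,1.1,0,2.4,-1.6,0,1.1,0,2.4,-1.6,0,1.1,0,2.4,-1.6,0,1.1,0,2.4,-1.6,0,1.1]
}}

```text
time: 14.7
tool_pos: [0.4456, 0.0718, 0.022]
tool_rot: [-3.141, -0.0, 0.477]
contact_force: [-4.3, -1.6, 0.3]
opening: 0.0004
```

```bash
python3 st.py; python3 plan.py 156 236 2.5|sed 's/m.*yaw/yaw/'
```

```text
t 14.70 local [-123.42   88.23] z 22.0 yaw 20.77 ftool [-4.51 -0.58] fz 0.34 tq [-0.34  0.63  0.03] open 0.0004 rp [-3.1415 -0.    ]
s 156.5 lateral err(right+) -0.01 yaw err -0.17
s 158 yaw 20.0 : 0, 2.4, -1.6, 0, 1.2,
s 161 yaw 18.8 : 0, 2.4, -1.6, 0, 1.2,
s 164 yaw 17.7 : 0, 2.4, -1.6, 0, 1.2,
s 166 yaw 16.5 : 0, 2.4, -1.6, 0, 1.2,
s 168 yaw 15.4 : 0, 2.4, -1.6, 0, 1.2,
s 171 yaw 14.2 : 0, 2.4, -1.6, 0, 1.2,
s 174 yaw 13.1 : 0, 2.4, -1.6, 0, 1.1,
s 176 yaw 12.0 : 0, 2.4, -1.6, 0, 1.1,
s 178 yaw 11.0 : 0, 2.5, -1.5, 0, 1.0,
s 181 yaw 10.1 : 0, 2.5, -1.5, 0, 1.0,
s 184 yaw 9.1 : 0, 2.5, -1.4, 0, 0.9,
s 186 yaw 8.2 : 0, 2.5, -1.4, 0, 0.9,
s 188 yaw 7.4 : 0, 2.5, -1.3, 0, 0.8,
s 191 yaw 6.6 : 0, 2.5, -1.3, 0, 0.8,
s 194 yaw 5.8 : 0, 2.5, -1.2, 0, 0.8,
s 196 yaw 5.1 : 0, 2.5, -1.2, 0, 0.7,
s 198 yaw 4.4 : 0, 2.5, -1.1, 0, 0.7,
s 201 yaw 3.8 : 0, 2.5, -1.1, 0, 0.6,
s 204 yaw 3.2 : 0, 2.5, -1.0, 0, 0.6,
s 206 yaw 2.7 : 0, 2.5, -0.9, 0, 0.5,
s 208 yaw 2.2 : 0, 2.5, -0.9, 0, 0.5,
s 211 yaw 1.7 : 0, 2.5, -0.8, 0, 0.5,
s 214 yaw 1.3 : 0, 2.5, -0.8, 0, 0.4,
s 216 yaw 1.0 : 0, 2.5, -0.7, 0, 0.4,
s 218 yaw 0.7 : 0, 2.5, -0.5, 0, 0.3,
s 221 yaw 0.5 : 0, 2.5, -0.4, 0, 0.2,
s 224 yaw 0.3 : 0, 2.5, -0.4, 0, 0.2,
s 226 yaw 0.1 : 0, 2.5, -0.3, 0, 0.1,
s 228 yaw 0.0 : 0, 2.5, -0.2, 0, 0.1,
s 231 yaw -0.0 : 0, 2.5, -0.1, 0, 0.1,
s 234 yaw -0.0 : 0, 2.5, -0.0, 0, 0.0,
s 236 yaw -0.0 : 0, 2.5, 0.1, 0, -0.0,
```

>>> {"api": "jog_arm", "payload": {
  "rows": [0,2.4,-1.6,0,1.1,0,2.4,-1.6,0,1.1,0,2.4,-1.6,0,1.1,0,2.4,-1.6,0,1.2,0,2.4,-1.6,0,1.2,0,2.4,-1.6,0,1.1,0,2.4,-1.6,0,1.1,0,2.4,-1.6,0,1.1,0,2.5,-1.5,0,1,0,2.5,-1.5,0,1,0,2.5,-1.4,0,0.9,0,2.5,-1.4,0,0.9,0,2.5,-1.3,0,0.8,0,2.5,-1.3,0,0.8]
}}

```text
time: 16.1
tool_pos: [0.4703, 0.1033, 0.022]
tool_rot: [-3.141, 0.0, 0.226]
contact_force: [-2.5, -0.9, -1.0]
opening: 0.0005
```

```bash
python3 st.py
```

```text
t 16.10 local [-95.32 116.72] z 22.0 yaw 6.40 ftool [-2.67  0.28] fz -0.97 tq [-0.16  0.75  0.05] open 0.0005 rp [-3.1415  0.    ]
s 191.3 lateral err(right+) 0.26 yaw err -0.09
```

>>> {"api": "jog_arm", "payload": {
  "rows": [0,2,-1.1,0,0.6,0,2,-1.1,0,0.6,0,2,-1,0,0.6,0,2,-0.9,0,0.5,0,2,-0.9,0,0.5,0,2,-0.9,0,0.5,0,2,-0.8,0,0.4,0,2,-0.8,0,0.4,0,2,-0.7,0,0.4,0,2,-0.7,0,0.3]
}}

```text
time: 17.1
tool_pos: [0.4859, 0.1154, 0.0216]
tool_rot: [-3.141, 0.005, 0.143]
contact_force: [-12.4, -0.9, 5.2]
opening: 0.0002
```

```bash
python3 st.py
```

```text
t 17.10 local [-78.46 127.01] z 21.6 yaw 1.65 ftool [-12.39  -0.88] fz 5.19 tq [-0.14  2.05  0.12] open 0.0002 rp [-3.1413  0.0053]
s 209.5 lateral err(right+) -1.06 yaw err -0.35
```

The force has jumped to 12 N, so I'm stopping to look.

```bash
python3 - <<'E'
from h import *
p,d=snap('top','t4');q,_=snap('side','s4')
a=cv2.resize(p[100:220,240:340,::-1],None,fx=4,fy=4,interpolation=cv2.INTER_CUBIC)
b=cv2.resize(q[140:260,260:360,::-1],None,fx=4,fy=4,interpolation=cv2.INTER_CUBIC)
cv2.imwrite('pics/c4.png',np.hstack([a,b]))
E
python3 st.py
```

```text
t 17.20 local [-78.06 127.17] z 21.6 yaw 1.65 ftool [-9.8  -1.13] fz 3.02 tq [-0.01  1.65  0.18] open 0.0003 rp [-3.1411  0.0043]
s 209.9 lateral err(right+) -1.06 yaw err -0.27
```

View pics/c4.png

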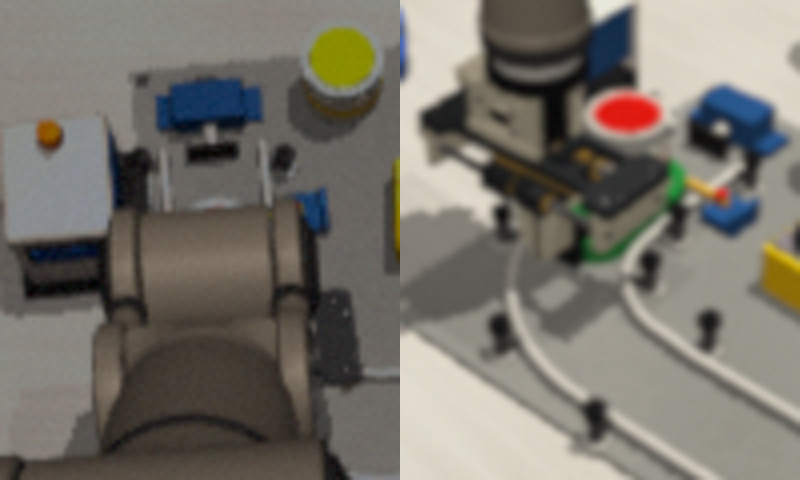

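The camera shows the latch riding on the carrier's round nose, which explains the load. The load is easing as the carrier creeps, so I'll go on in small steps.

>>> {"api": "jog_arm", "payload": {
  "rows": [0,0,0,0,0,0,0,0,0,0,0,0.3,0,0,0.1]
}}

```text
time: 17.5
tool_pos: [0.4863, 0.1157, 0.0215]
tool_rot: [-3.141, 0.005, 0.142]
contact_force: [-10.9, 0.2, 4.1]
opening: 0.0002
```

```bash
python3 st.py
```

```text
t 17.50 local [-78.04 127.19] z 21.5 yaw 1.57 ftool [-10.72  -1.74] fz 4.14 tq [-0.01  1.85  0.13] open 0.0002 rp [-3.1411  0.0047]
s 210.0 lateral err(right+) -1.08 yaw err -0.36
```

>>> {"api": "jog_arm", "payload": {
  "rows": [0,0.5,-0.1,0,0.1,0,0.5,-0.1,0,0.1,0,0.5,-0.1,0,0,0,0.5,-0.1,0,0.1]
}}

```text
time: 17.9
tool_pos: [0.4873, 0.1163, 0.0215]
tool_rot: [-3.141, 0.007, 0.136]
contact_force: [-11.4, 0.7, 5.4]
opening: 0.0006
```

```bash
python3 st.py
```

```text
t 17.90 local [-76.96 127.75] z 21.5 yaw 1.27 ftool [-11.19  -2.2 ] fz 5.36 tq [0.08 2.11 0.14] open 0.0006 rp [-3.1409  0.0066]
s 211.1 lateral err(right+) -1.23 yaw err -0.45
```

>>> {"api": "jog_arm", "payload": {
  "rows": [0,0.5,-0.3,0,0,0,0.5,-0.3,0,0.1,0,0.5,-0.2,0,0,0,0.5,-0.2,0,0.1]
}}

```text
time: 18.3
tool_pos: [0.4896, 0.1177, 0.0215]
tool_rot: [-3.141, 0.006, 0.133]
contact_force: [-11.1, 0.9, 3.2]
opening: 0.0004
```

```bash
python3 st.py
```

```text
t 18.30 local [-74.5  128.78] z 21.5 yaw 1.07 ftool [-10.85  -2.33] fz 3.22 tq [0.05 1.9  0.1 ] open 0.0004 rp [-3.141   0.0057]
s 213.6 lateral err(right+) -1.43 yaw err -0.25
```

>>> {"api": "jog_arm", "payload": {
  "rows": [0,0.7,-0.2,0,0.1,0,0.7,-0.2,0,0,0,0.7,-0.2,0,0.1,0,0.7,-0.1,0,0,0,0.7,-0.1,0,0.1,0,0.7,-0.1,0,0]
}}

```text
time: 18.9
tool_pos: [0.4948, 0.1191, 0.0215]
tool_rot: [-3.141, 0.003, 0.128]
contact_force: [-7.9, -0.5, -0.1]
opening: 0.0
```

```bash
python3 st.py
```

```text
t 18.90 local [-69.18 129.63] z 21.5 yaw 0.76 ftool [-7.88 -0.48] fz -0.14 tq [-0.02  1.51  0.18] open 0.0000 rp [-3.1412  0.0034]
s 218.7 lateral err(right+) -0.97 yaw err 0.10
```

>>> {"api": "jog_arm", "payload": {
  "rows": [0,1.5,0,0,0.1,0,1.5,0,0,0.1,0,1.5,0,0,0.1,0,1.5,0,0,0.1,0,1.5,0,0,0.1,0,1.5,0,0,0.1,0,1.5,0,0,0.1,0,1.5,0,0,0,0,1.5,0,0,0,0,1.5,0,0,0]
}}

```text
time: 19.9
tool_pos: [0.5098, 0.1209, 0.0215]
tool_rot: [-3.141, 0.003, 0.115]
contact_force: [-7.0, -0.4, 0.3]
opening: 0.0006
```

```bash
python3 st.py
```

```text
t 19.90 local [-54.1  129.68] z 21.5 yaw 0.06 ftool [-6.96 -0.43] fz 0.30 tq [-0.05  1.38  0.06] open 0.0006 rp [-3.1413  0.0033]
s 233.6 lateral err(right+) 0.39 yaw err 0.09
```

>>> {"api": "jog_arm", "payload": {
  "rows": [0,1,0,0,0,0,1,0,0,0,0,1,0,0,0,0,1,0,0,0,0,1,0,0,0,0,1,0,0,0,0,1,0,0,0,0,1,0,0,0,0,1,0,0,0,0,1,0,0,0,0,1,0,0,0,0,1,0,0,0]
}}

```text
time: 21.1
tool_pos: [0.5217, 0.1223, 0.0215]
tool_rot: [-3.141, 0.003, 0.115]
contact_force: [-6.7, 1.2, 0.7]
opening: 0.0005
```

```bash
python3 st.py
```

```text
t 21.10 local [-42.07 129.78] z 21.5 yaw 0.06 ftool [-6.47 -1.95] fz 0.68 tq [0.07 1.35 0.15] open 0.0005 rp [-3.1411  0.0032]
s 245.6 lateral err(right+) 0.22 yaw err 0.06
```

>>> {"api": "jog_arm", "payload": {
  "rows": [0,0.5,0,0,0,0,0.5,0,0,0,0,0.5,0,0,0,0,0.5,0,0,0,0,0.5,0,0,0,0,0.5,0,0,0]
}}

```text
time: 21.7
tool_pos: [0.5247, 0.1227, 0.0215]
tool_rot: [-3.141, 0.003, 0.115]
contact_force: [-7.6, 0.6, 0.5]
opening: 0.0003
```

>>> {"api": "jog_arm", "payload": {
  "rows": [0,0.5,0,0,0,0,0.5,0,0,0,0,0.5,0,0,0,0,0.5,0,0,0,0,0.5,0,0,0,0,0.5,0,0,0]
}}

```text
time: 22.3
tool_pos: [0.5277, 0.1231, 0.0215]
tool_rot: [-3.141, 0.003, 0.115]
contact_force: [-7.2, -0.1, 0.8]
opening: 0.0006
```

```bash
python3 st.py
```

```text
t 22.30 local [-36.03 129.83] z 21.5 yaw 0.05 ftool [-7.14 -0.75] fz 0.84 tq [0.13 1.39 0.1 ] open 0.0006 rp [-3.141e+00  3.100e-03]
s 251.7 lateral err(right+) 0.17 yaw err 0.05
```

>>> {"api": "jog_arm", "payload": {
  "rows": [0,0.5,0,0,0,0,0.5,0,0,0,0,0.5,0,0,0,0,0.5,0,0,0]
}}

```text
time: 22.7
tool_pos: [0.5292, 0.1233, 0.0214]
tool_rot: [-3.141, 0.004, 0.115]
contact_force: [-9.4, 1.3, 3.1]
opening: 0.0004
```

>>> {"api": "jog_arm", "payload": {
  "rows": [0,0.5,0,0,0,0,0.5,0,0,0,0,0.5,0,0,0,0,0.5,0,0,0]
}}

```text
time: 23.1
tool_pos: [0.5293, 0.1233, 0.0213]
tool_rot: [-3.141, 0.008, 0.116]
contact_force: [-15.5, 0.1, 6.8]
opening: 0.0007
```

```bash
python3 st.py; python3 - <<'E'
from h import *
p,d=snap('top','t5');q,_=snap('side','s5')
a=cv2.resize(p[100:200,240:340,::-1],None,fx=4,fy=4,interpolation=cv2.INTER_CUBIC)
b=cv2.resize(q[140:240,270:370,::-1],None,fx=4,fy=4,interpolation=cv2.INTER_CUBIC)
cv2.imwrite('pics/c5.png',np.hstack([a,b]))
E
```

```text
t 23.10 local [-34.36 129.87] z 21.3 yaw 0.09 ftool [-15.37  -1.87] fz 6.81 tq [-0.09  2.62  0.27] open 0.0007 rp [-3.1412  0.0081]
s 253.3 lateral err(right+) 0.13 yaw err 0.09
```

View pics/c5.png

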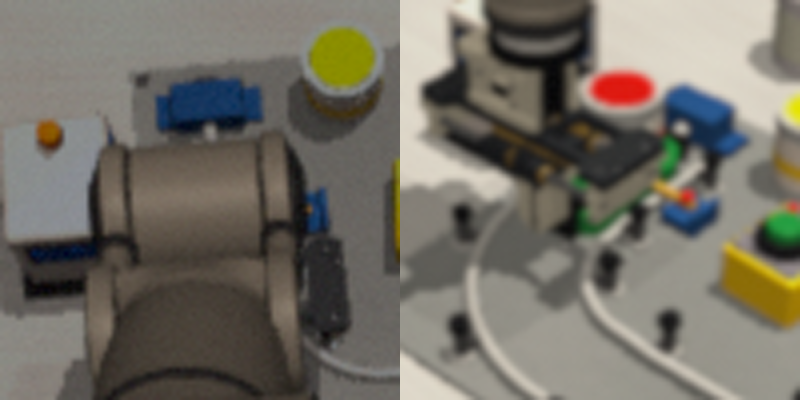

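The buffer has made contact at x≈49, as predicted. The tool has sunk 0.7 mm and is pressing down on the pad with about 7 N, which adds drag. I'll relieve that first.

>>> {"api": "jog_arm", "payload": {
  "rows": [0,0,0,-0.2,0,0,0,0,-0.2,0,0,0,0,0,0]
}}

```text
time: 23.5
tool_pos: [0.5294, 0.1234, 0.0213]
tool_rot: [-3.141, 0.008, 0.116]
contact_force: [-12.3, -0.7, 2.6]
opening: 0.0004
```

```bash
python3 st.py
```

```text
t 23.50 local [-34.26 129.9 ] z 21.3 yaw 0.07 ftool [-12.28  -0.75] fz 2.64 tq [-0.01  2.2   0.12] open 0.0004 rp [-3.1411  0.0079]
s 253.4 lateral err(right+) 0.10 yaw err 0.07
```

>>> {"api": "jog_arm", "payload": {
  "rows": [0,0.4,0,-0.1,0,0,0.4,0,-0.1,0,0,0.4,0,0,0,0,0.4,0,0,0,0,0.4,0,0,0,0,0.4,0,0,0]
}}

```text
time: 24.1
tool_pos: [0.5309, 0.1236, 0.0213]
tool_rot: [-3.141, 0.01, 0.116]
contact_force: [-15.9, -0.1, 3.8]
opening: 0.0003
```

```bash
python3 st.py
```

```text
t 24.10 local [-32.77 130.02] z 21.3 yaw 0.08 ftool [-15.82  -1.7 ] fz 3.81 tq [-0.03  2.66  0.18] open 0.0003 rp [-3.1409  0.01  ]
s 254.9 lateral err(right+) -0.02 yaw err 0.08
```

>>> {"api": "jog_arm", "payload": {
  "rows": [0,0.3,0,-0.2,0,0,0.3,0,-0.2,0,0,0.3,0,-0.1,0,0,0.3,0,-0.1,0,0,0.3,0,0,0,0,0.3,0,0,0]
}}

```text
time: 24.7
tool_pos: [0.5335, 0.1239, 0.0217]
tool_rot: [-3.141, 0.008, 0.116]
contact_force: [-10.8, 0.6, -1.4]
opening: 0.0005
```

```bash
python3 st.py
```

```text
t 24.70 local [-30.18 129.94] z 21.7 yaw 0.08 ftool [-10.68  -1.87] fz -1.42 tq [-0.01  2.    0.18] open 0.0005 rp [-3.141   0.0084]
s 257.5 lateral err(right+) 0.06 yaw err 0.08
```

>>> {"api": "jog_arm", "payload": {
  "rows": [0,0.3,0,0,0,0,0.3,0,0,0,0,0.3,0,0,0,0,0.3,0,0,0,0,0.3,0,0,0,0,0.3,0,-0.1,0]
}}

```text
time: 25.3
tool_pos: [0.5364, 0.1238, 0.0221]
tool_rot: [-3.141, 0.006, 0.115]
contact_force: [-9.1, -0.7, -2.2]
opening: -0.0
```

```bash
python3 st.py
```

```text
t 25.30 local [-27.25 129.59] z 22.1 yaw 0.06 ftool [-9.15 -0.36] fz -2.21 tq [-0.21  1.77  0.14] open -0.0000 rp [-3.1414  0.006 ]
s 260.5 lateral err(right+) 0.41 yaw err 0.06
```

```bash
python3 - <<'E'
from h import *
q,_=snap('side','s6'); f=lambda n:cv2.resize(cv2.imread(f'pics/{n}.png')[170:210,310:360],None,fx=7,fy=7,interpolation=cv2.INTER_CUBIC)
cv2.imwrite('pics/c6.png',np.hstack([f('s2'),f('s6')]) if 0 else np.vstack([f('s0'),f('s6')]))
def red(n):
    im=cv2.cvtColor(cv2.imread(f'pics/{n}.png')[180:200,330:352],cv2.COLOR_BGR2HSV).astype(int)
    m=((im[...,0]<8)|(im[...,0]>172))&(im[...,1]>120); v,u=np.nonzero(m); return m.sum(),u.mean()+330,v.mean()+180
for n in('s0','s1','s5','s6'):print(n,red(n))
E
```

```text
s0 (np.int64(9), np.float64(340.0), np.float64(188.0))
s1 (np.int64(9), np.float64(340.0), np.float64(188.0))
s5 (np.int64(10), np.float64(341.6), np.float64(188.5))
s6 (np.int64(9), np.float64(340.0), np.float64(188.0))
```

View pics/c6.png

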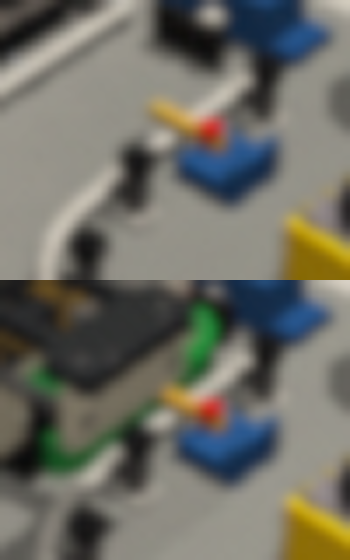

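The latch knob is back at (340,188), the same place as at the start, so the latch has dropped. I'll back off gently and rise.

>>> {"api": "jog_arm", "payload": {
  "rows": [0,-0.5,0,0,0,0,-0.5,0,0,0,0,-0.5,0,0,0,0,-0.5,0,0,0,0,-0.5,0,0,0,0,-0.5,0,0,0,0,-1,0,0,0,0,-2,0,0,0,0,-5,0,0,0,0,-10,0,0,0,0,-20,0,0,0,0,0,0,-20,0,0,0,0,-40,0,0,0,0,-40,0,0,0,0,-40,0,0,0,0,0,0]
}}

```text
time: 26.95
tool_pos: [0.5009, 0.1196, 0.1688]
tool_rot: [3.141, -0.011, 0.116]
contact_force: [-0.0, 0.2, 0.0]
opening: 0.0003
```

```bash
python3 st.py; python3 - <<'E'
from h import *; from cloud import cloud
ds=[read_camera('side')[1] for _ in range(1)]
q,_=snap('side','s7'); p,d=snap('top','t7')
im=cv2.cvtColor(q[180:200,330:352],cv2.COLOR_RGB2HSV).astype(int)
m=((im[...,0]<8)|(im[...,0]>172))&(im[...,1]>120); v,u=np.nonzero(m); print(m.sum(),u.mean()+330,v.mean()+180)
a=cv2.resize(p[100:200,240:380,::-1],None,fx=4,fy=4,interpolation=cv2.INTER_CUBIC)
b=cv2.resize(q[140:240,290:340,::-1],None,fx=4,fy=4,interpolation=cv2.INTER_CUBIC)
cv2.imwrite('pics/c7.png',np.hstack([a,b]))
g=[]
for n,dd in(('side',ds[0]),('top',d)):
    L=cloud(n,dd).reshape(-1,3);x,y,z=L.T;m=(z>62)&(z<80)&(abs(x-40)<16)&(abs(y+49)<16);print(n,L[m].mean(0) if m.sum() else 0)
E
```

```text
t 26.95 local [-63.09 129.39] z 168.8 yaw 0.07 ftool [ 0.   -0.18] fz 0.01 tq [0.02 0.18 0.02] open 0.0003 rp [ 3.1414 -0.0114]
s 224.6 lateral err(right+) 0.20 yaw err -0.13
9 340.0 188.0
side [ 36.13767621 -52.54942573  70.96902658]
top [ 37.83458408 -49.10400638  71.70227723]
```

View pics/c7.png

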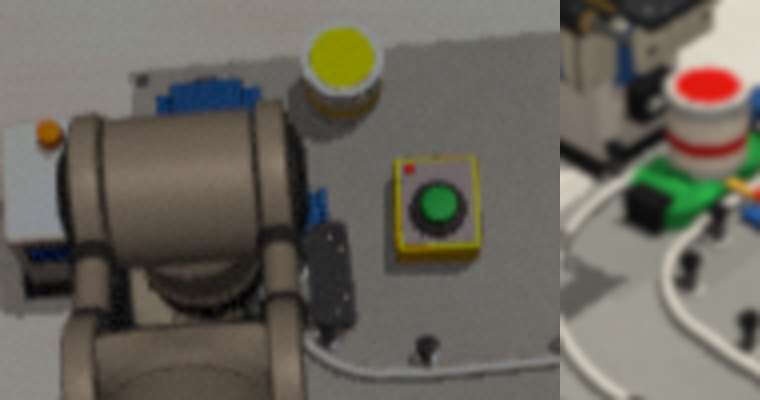

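The carrier stays latched after letting go, with the tin upright. Next I'll go over the button.

>>> {"api": "jog_arm", "payload": {
  "rows": [0,17,30,0,0,0,17,30,0,0,0,17,30,0,0,0,17,30,0,0,0,17,30,0,0,0,17,29,0,0,0,0,0,40,0,0,0,0,40,0,0,0,0,0,0,0,0,0,0,0]
}}

```text
time: 28.1
tool_pos: [0.6193, -0.0466, 0.0822]
tool_rot: [-3.14, 0.003, 0.116]
contact_force: [0.7, 0.2, -0.0]
opening: 0.0005
```

```bash
python3 st.py
```

```text
t 28.10 local [ 35.6  -49.16] z 82.2 yaw 0.07 ftool [ 0.68 -0.09] fz -0.02 tq [0.01 0.22 0.01] open 0.0005 rp [-3.1404  0.0032]
s 0.5 lateral err(right+) -33.60 yaw err -86.73
```

>>> {"api": "jog_arm", "payload": {
  "rows": [0,3,0,5,0,0,0,0,4,0,0,0,0,2,0,0,0,0,2,0,0,0,0,2,0,0,0,0,1,0,0,0,0,1,0,0,0,0,1,0,0,0,0,0,0]
}}

```text
time: 29.0
tool_pos: [0.624, -0.0464, 0.068]
tool_rot: [3.141, -0.003, 0.116]
contact_force: [-3.9, 1.2, 16.7]
opening: 0.0006
```

```bash
python3 st.py
```

```text
t 29.00 local [ 40.29 -49.51] z 68.0 yaw 0.07 ftool [-3.69 -1.67] fz 16.73 tq [ 0.3   0.79 -0.01] open 0.0006 rp [ 3.141e+00 -3.000e-03]
s -0.1 lateral err(right+) -33.86 yaw err -86.87
```

The press stopped at z=68 with 17 N, which could be the button's end or the black collar. I'll read force against height while rising.

>>> {"api": "jog_arm", "payload": {
  "rows": [0,0,0,-2,0,0,0,0,0,0]
}}

```text
time: 29.2
tool_pos: [0.6239, -0.0463, 0.0685]
tool_rot: [3.141, -0.002, 0.116]
contact_force: [0.7, 1.0, 5.1]
opening: 0.0009
```

>>> {"api": "jog_arm", "payload": {
  "rows": [0,0,0,-1,0,0,0,0,0,0]
}}

```text
time: 29.4
tool_pos: [0.6238, -0.0464, 0.0689]
tool_rot: [3.141, -0.002, 0.115]
contact_force: [2.7, 1.6, 5.3]
opening: 0.0006
```

>>> {"api": "jog_arm", "payload": {
  "rows": [0,0,0,-1,0,0,0,0,0,0]
}}

```text
time: 29.6
tool_pos: [0.6235, -0.0465, 0.0695]
tool_rot: [3.141, -0.001, 0.115]
contact_force: [3.2, 0.2, 3.9]
opening: 0.0004
```

>>> {"api": "jog_arm", "payload": {
  "rows": [0,0,0,-1,0,0,0,0,0,0]
}}

```text
time: 29.8
tool_pos: [0.6232, -0.0466, 0.0703]
tool_rot: [3.142, -0.0, 0.115]
contact_force: [3.0, 0.7, 3.1]
opening: 0.0002
```

>>> {"api": "jog_arm", "payload": {
  "rows": [0,0,0,-30,0,0,-40,-80,-30,0,0,-40,-80,0,0,0,-20,-40,0,0,0,0,0,0,0]
}}

```text
time: 30.3
tool_pos: [0.5405, 0.076, 0.1152]
tool_rot: [-3.14, 0.007, 0.12]
contact_force: [-0.9, -1.1, 0.0]
opening: 0.0005
```

```bash
python3 st.py; python3 - <<'E'
from h import *; from cloud import cloud
for n in('top','side'):
    ds=np.median([read_camera(n)[1] for _ in range(4)],0)
    L=cloud(n,ds).reshape(-1,3);x,y,z=L.T
    r=np.hypot(x-40,y+49.5)
    for a,b in((0,8),(8,14),(17,21),(21,25),(27,33)):
        m=(r>=a)&(r<b)&(z>40)
        print(n,a,b,m.sum(),np.percentile(z[m],[10,50,90]).round(1),L[m].mean(0).round(1))
    m=(np.hypot(x-70,y-130)<20)&(z>85); print('tin',L[m].mean(0).round(1) if m.sum() else 0, 'bench',np.median(z[(x>-100)&(x<80)&(y<-100)&(y>-160)]).round(1))
E
```

```text
t 30.30 local [-28.69  81.64] z 115.2 yaw 0.32 ftool [-1.01  1.03] fz 0.02 tq [-0.09  0.18 -0.01] open 0.0005 rp [-3.1402  0.0067]
s 259.0 lateral err(right+) 48.36 yaw err 0.32
top 0 8 20 [72.5 74.1 75.9] [ 40.  -48.9  74.2]
top 8 14 33 [72.  74.3 76.7] [ 38.3 -49.6  74.3]
top 17 21 40 [62.9 64.3 66.4] [ 37.6 -50.1  64.5]
top 21 25 40 [52.5 61.  65.5] [ 27.4 -51.1  59.7]
top 27 33 75 [49.7 53.5 55.6] [ 37.5 -55.9  57.5]
tin 0 bench 6.8
side 0 8 15 [73.2 73.7 74.6] [ 39.5 -49.2  73.8]
side 8 14 32 [70.6 73.6 74.7] [ 36.8 -49.8  73. ]
side 17 21 28 [62.8 63.9 64.9] [ 32.6 -52.   63.9]
side 21 25 68 [53.2 58.2 63.8] [ 26.6 -58.2  58.1]
side 27 33 83 [47.  52.1 53.9] [ 26.7 -55.3  51. ]
tin [ 72.4 115.9 100.4] bench 6.0
```

The depth cameras put the button top at 74 mm and the collar at 64 mm. The 5 N spring reading at 68.5 and the hard stop at 68.0 therefore mean the button was fully down (6 mm), and it is back up now. I'll do a final look before handing in.

```bash
python3 st.py|head -1; python3 - <<'E'
from h import *; from cloud import cloud
q,d=snap('side','s8')
im=cv2.cvtColor(q[180:200,330:352],cv2.COLOR_RGB2HSV).astype(int)
m=((im[...,0]<8)|(im[...,0]>172))&(im[...,1]>120); v,u=np.nonzero(m); print(m.sum(),u.mean()+330,v.mean()+180)
L=cloud('side',d).reshape(-1,3);x,y,z=L.T;m=(z>26)&(z<42)&(x<10)&(x>-40)&(abs(y-130)<25);print('pad',L[m].min(0).round(1),np.median(L[m],0).round(1))
m=(z>20)&(z<38)&(x>105)&(x<135)&(abs(y-130)<22);print('buf',L[m].min(0).round(1),np.median(L[m],0).round(1))
cv2.imwrite('pics/c8.png',cv2.resize(q[130:250,270:390,::-1],None,fx=5,fy=5,interpolation=cv2.INTER_CUBIC))
E
```

```text
t 30.70 local [-24.03  76.46] z 115.8 yaw -0.02 ftool [-0.89 -0.11] fz 0.64 tq [-0.01  0.14  0.04] open 0.0005 rp [-3.1416e+00  5.0000e-04]
9 340.0 188.0
pad [-17.2 105.7  26.3] [ -7.2 124.1  35.9]
buf [105.5 108.4  20.9] [125.4 114.1  28.3]
```

View pics/c8.png

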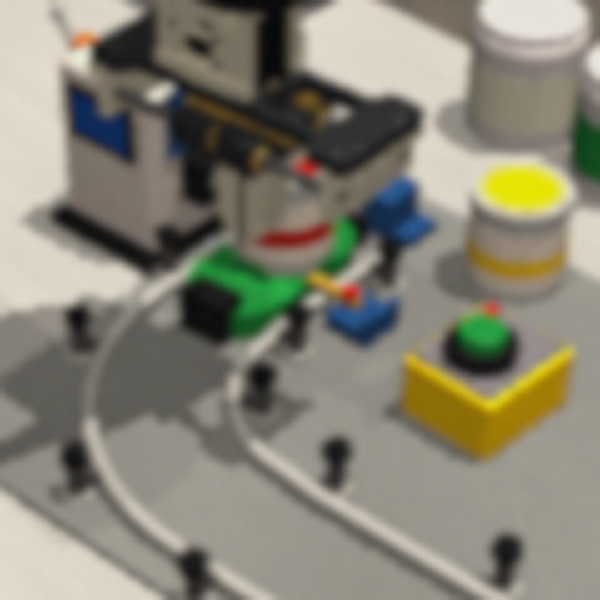

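The picture shows the carrier against the buffer with the latch in at (325,285) and the tin upright. The button is up at (485,335) and the arm is clear.

```bash
python3 -c "
from cell import hand_in
print(hand_in())"
```

```text
the job is handed in; nothing more can be done
None
```

The carrier is latched home against the buffer, the start button has been pressed and released, and the job is handed in at about 31 s of the 72 s allowed. No verdict came back.

**Push:** I pushed on the carrier's black pad with closed fingers, along the first straight, round the bend and into the buffer. Drag was mostly 3–5 N. It rose to about 12 N where the latch rode up on the carrier's nose and about 16 N at the buffer. At the buffer the fingers had sagged slightly and were pressing down on the pad, so I raised them a little and the force fell. The rail and buffer forces could not be measured directly, so I have only inferred that they stayed within limits.

**Last checks:**
- **Latch:** its knob is back at its starting pixel, before and after I let go of the carrier.
- **Carrier:** the pad position puts its middle at x ≈ 57 mm.
- **Tin:** it looks upright and in its place.
- **Button:** it met a hard stop at z = 68 mm with 17 N. It read about 5 N just above that and sits at 74 mm again now, which matches a full 6 mm press. That 74 mm disagrees with the 70 mm given for the button top.
- **Other items:** the yellow tin looks unmoved in the last picture. I did not measure the other tins or the spare carrier again, but the tool stayed clear of them.

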